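# Make up two pottery-painting kits

### The arm

A 7-joint arm with a two-finger parallel gripper is mounted at the origin on the work surface. World frame = base frame: x ahead of the robot, y to its left, z up, the work surface at z = 0. Lengths are in m, angles in rad, forces in N, time in s.
With the tool pointing down it reaches from about 0.4 to 0.85 m from the base axis. Payload 6.9 kg.
Tool frame: the origin (TCP) lies midway between the tips of the shut fingers; the grasp point (between the pads) lies 19 mm behind it (env.pinch_z is the z of the grasp point in the tool frame, in m); z points along the fingers, y is the line along which they close (so a half turn about z gives the same grasp; the last joint's range is limited). The gripper opens to 85 mm and grips with 20 to 120 N. Pads are 22 mm wide; open, the fingers measure 114 mm over their backs; the gripper's body (76 mm by 85 mm) begins 54 mm behind the grasp point. The pads swing forward as they close: fully open they stand 13 mm farther back than shut.
Start: joints at [1.361, 0.507, -0.238, 1.5, 0.126, 1.149, -0.155], TCP at [0.194, -0.594, 0.231] pointing down, gripper open.
Joint ranges: [-3.08, 3.08], [-0.24, 2.05], [-1.43, 1.35], [0, 2.5], [-1.52, 4.66], [0.17, 1.96], [-2.89, 2.89]. Speed limits (rad/s): [2.39, 2.39, 3.14, 3.14, 3.14, 3.14, 3.14].

### API

Orientations are given as a unit quaternion [x, y, z, w].
In Python, from bench import env gives the robot as it stands.
- The arm moves only by the tool apply_moves, never from a script. Its argument "targets" is one flat list of numbers, 7 for each row, row after row: the opening, from -1 (shut) to 1 (fully open), then the shift along the tool's x, y, z in mm, then the turn, a rotation vector about the tool's x, y, z in rad. In form: [jaw, dx, dy, dz, rx, ry, rz, jaw, dx, dy, dz, rx, ry, rz, ...]. A call has 1 to 12 rows; each row is the pose to reach, as a shift and turn from the pose commanded when the call began, along the tool's axes at that moment; what a row does not reach only later rows make up. A row lasts 1/8 s, in which the tool goes at most 62.5 mm and 10.7 degrees, less where a joint would pass 70% of its speed; a pose out of reach is approached as far as the arm can. A call with a gripper value outside its range is refused whole. The fingers move at their own pace and stop on an object; "force" is the grip in N (left out, the last holds). Time passes only in rows, so rows that repeat a pose let the fingers close. It gives the time, the measured TCP pose, the force, the opening and the grip force at its end, in the units of the state.
- env.state(): the state, without advancing time (a new reading comes with each control period).
- env.snapshot(name): name is "scene" or "top" or "wrist"; returns (picture, depth): 400x640x3 uint8, blue, green, red; 400x640 float32, m along the optical axis (not along the pixel's ray), 0 where there is no reading.
- env.camera_params(name): a dict with "vertical_fov" (degrees; the focal length in pixels is half the picture's height over the tangent of half this angle, whatever the lens; pixels are square), "cx", "cy" (the principal point, pixels), "rvec" (rotation vector, rad) and "tvec" (3), from world to camera coordinates, as OpenCV has them. Camera axes: x right, y down, z forward; pixel columns grow to the right and rows downward; lengths in m; the calibration is good to about 2 mm. A picture is of the moment at which its call begins: read the wrist's pose just before it. camera_params takes no time and is no camera call; for the wrist camera it gives the pose at the moment of the call.
- env.job_done(): hands the job in; it is judged then, once.
The state is a dict: "clock": time; "joint_positions": joint angles; "qd": joint speeds; "tau": joint torques, N m; "ee_pos": TCP position; "ee_rot": TCP orientation; "ft_force": force on the tool from outside, world axes, zero at the start; "wrist_torque": the same for the moment, N m; "gripper_width": finger opening in m; "grip_force": force on a finger pad.
Only numpy, scipy, OpenCV 4.12 (cv2) and the standard library are available. Lean on these libraries where they do the work, as an engineer would, in place of code of your own. Each camera call takes 0.05 s, during which the arm holds its last target. There are 200 camera calls.

### The job

Make up the two painting kits. The blue tray gets the red pot, the green pot and the bud vase; the wooden tray gets the blue pot and the beaker. In each tray stand the paint pots in the narrow compartment and the unglazed piece in the wide one, all upright on the tray floor; set the fragile vase and beaker down gently, never dropping them, and leave the yellow pot and the small blue dish where they are.

Things in the scene. Friction and masses are not known exactly. Their poses are not given: they have to be found in the camera images.
- pot_red: Red screw-cap paint pot, a closed upright cylinder 40 mm in diameter and 58 mm high: red body (lower 43 mm), white cap with a red disc on top. About 80 g. Origin at the centre of its underside, z up along its axis.
- pot_green: Green screw-cap paint pot, a closed upright cylinder 40 mm in diameter and 58 mm high: green body (lower 43 mm), white cap with a green disc on top. About 80 g. Origin at the centre of its underside, z up along its axis.
- pot_blue: Blue screw-cap paint pot, a closed upright cylinder 40 mm in diameter and 58 mm high: blue body (lower 43 mm), white cap with a blue disc on top. About 80 g. Origin at the centre of its underside, z up along its axis.
- pot_yellow: Yellow screw-cap paint pot, a closed upright cylinder 40 mm in diameter and 58 mm high: yellow body (lower 43 mm), white cap with a yellow disc on top. About 80 g. Origin at the centre of its underside, z up along its axis. Belongs to neither kit.
- beaker: Unglazed off-white beaker, a straight open cylinder 54 mm in outer diameter, 75 mm high, wall 4 mm; about 130 g. Origin at the centre of its underside, z up along its axis.
- vase: Unglazed off-white bud vase, 84 mm high: round belly 56 mm across at its widest (16 mm up), narrowing to a straight neck 24 mm in diameter from 56 mm up to the top; its mouth is dark. About 130 g. Origin at the centre of its underside, z up along its axis.
- dish: Small blue-glazed round open dish, 60 mm across the rim, 24 mm high; loose, belongs to neither kit. Origin at the centre of its underside.
- tray_blue: Blue open kit tray, fixed to the table, 160 mm (its x) by 120 mm (its y), 25 mm high; walls 5 mm thick, floor 5 mm thick. Origin at the centre of its underside, on the table. A divider as high as the walls runs along y, at x = -15 to -10 mm. Narrow compartment: x = -75 to -15 mm (60 mm by 110 mm, centre x = -45 mm); wide compartment: x = -10 to 75 mm (85 mm by 110 mm, centre x = 32 mm).
- tray_wood: Pale wooden open kit tray, fixed to the table, 160 mm (its x) by 120 mm (its y), 25 mm high; walls 5 mm thick, floor 5 mm thick. Origin at the centre of its underside, on the table. A divider as high as the walls runs along y, at x = -15 to -10 mm. Narrow compartment: x = -75 to -15 mm (60 mm by 110 mm, centre x = -45 mm); wide compartment: x = -10 to 75 mm (85 mm by 110 mm, centre x = 32 mm).
Not all that is in view belongs to the job. Of the things like the pot_red, leave any that is purple; of the rest the smaller one is meant. There is more than one size of the tray_wood; the one meant has the size given above.

How it is judged:
At the end, for the whole second after the job is handed in: Blue tray: red and green pots in the narrow compartment, vase in the wide one. Wooden tray: blue pot in the narrow one, beaker in the wide one. Each on the tray floor (within 4 mm), upright within 0.1 rad, at rest. Yellow pot and dish within 20 mm of their starts (x of pot_red in the frame of tray_blue between -0.06 and -0.03 m and y of pot_red in the frame of tray_blue between -0.045 and 0.045 m and z of pot_red in the frame of tray_blue between 0 and 0.009 m and angle between each of pot_red, pot_green, pot_blue, vase, beaker's own z axis and vertical below 0.1 rad and linear speed of each of pot_red, pot_green, pot_blue, vase, beaker below 0.02 m/s and x of pot_green in the frame of tray_blue between -0.06 and -0.03 m and y of pot_green in the frame of tray_blue between -0.045 and 0.045 m and z of pot_green in the frame of tray_blue between 0 and 0.009 m and x of pot_blue in the frame of tray_wood between -0.06 and -0.03 m and y of pot_blue in the frame of tray_wood between -0.045 and 0.045 m and z of pot_blue in the frame of tray_wood between 0 and 0.009 m and x of vase in the frame of tray_blue between 0.01 and 0.055 m and y of vase in the frame of tray_blue between -0.038 and 0.038 m and z of vase in the frame of tray_blue between 0 and 0.009 m and x of beaker in the frame of tray_wood between 0.01 and 0.055 m and y of beaker in the frame of tray_wood between -0.038 and 0.038 m and z of beaker in the frame of tray_wood between 0 and 0.009 m and distance of each of pot_yellow, dish from where it was at the start of the episode below 0.02 m); the robot touches nothing.
It fails at once if the vase or the beaker is dropped or knocked over (free of the fingers with its underside over 25 mm above the table, that is 20 mm above a tray floor) ((height (world z) of vase above 0.025 m and contact force between the fingers and vase below 0.05 N) or (height (world z) of beaker above 0.025 m and contact force between the fingers and beaker below 0.05 N)).
It fails at once if the vase or the beaker is pressed hard onto a tray (contact over 40 N) (contact force between any of vase, beaker and tray_blue above 40 N or contact force between any of vase, beaker and tray_wood above 40 N).
It fails at once if the yellow pot or the dish is moved by more than 20 mm (distance of any of pot_yellow, dish from where it was at the start of the episode above 0.02 m).
It also fails if it takes over 128 s, if anything falls off the work surface, if the arm or the gripper's body presses on something with over 40 N, if the wrist force passes 120 N, or if a joint passes its speed limit or range.

## Working session

There is one attempt and no reset: what is moved stays moved. The work goes in short steps, Python scripts to look and compute and a tool call to move; the robot and the scene stay as the last step left them, time stands still between calls to the robot, and variables do not carry over. Pictures are saved under pics/ and viewed, at most 14 in all, crops included, and the job is handed in when it is done.

Besides the shell and the picture viewer there is one more tool, called after ">>>" by a JSON object that holds its "api" and its "payload". apply_moves: Moves the arm, as the interface text tells. Its arguments: {"type":"object","properties":{"targets":{"type":"array","items":{"type":"number"}},"force":{"type":"number"}},"required":["targets"]}

```bash
ls; mkdir -p pics; python3 - <<'E'
from bench import env
import cv2,numpy as np
for n in("top","scene"):
    p,d=env.snapshot(n); cv2.imwrite(f"pics/{n}0.png",p); np.save(f"{n}0.npy",d)
    print(n,env.camera_params(n),d.min(),d.max())
s=env.state();print(s['clock'],s['ee_pos'],s['ee_rot'],s['gripper_width'],env.pinch_z)
E
```

```text
pics
top {'vertical_fov': 44.56306663048457, 'cx': 319.41440764553306, 'cy': 195.45780059714662, 'rvec': array([ 2.12367028, -2.15097414,  0.21683325]), 'tvec': array([-0.02242983,  0.4820566 ,  1.0595947 ])} 0.0 2.1058445
scene {'vertical_fov': 55.45304094081346, 'cx': 319.7940992892656, 'cy': 200.30561926075143, 'rvec': array([ 2.35277509,  0.7778549 , -0.27400235]), 'tvec': array([-0.38430356, -0.22033043,  1.07981381])} 0.0 3.0975802
0.1 [ 0.19386824 -0.59369625  0.23047711] [ 9.87559390e-01  1.57244271e-01 -1.57919796e-04 -8.16379174e-04] 0.08529566385139027 -0.0187
```

View pics/top0.png

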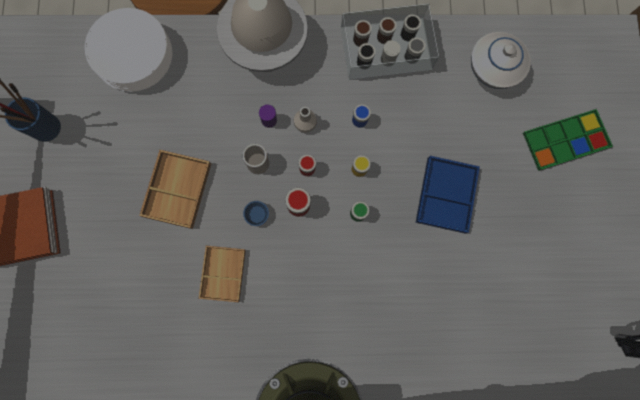

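View pics/scene0.png

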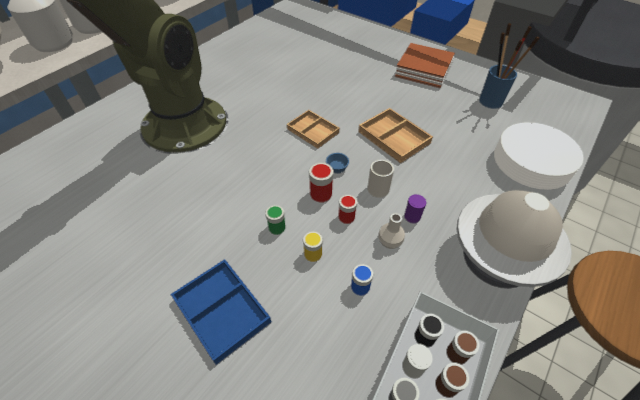

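```bash
cat > h.py <<'E'
import cv2,numpy as np
from bench import env
def cam(n,p=None):
    p=p or env.camera_params(n); f=200/np.tan(np.radians(p['vertical_fov']/2))
    return f,p['cx'],p['cy'],cv2.Rodrigues(np.array(p['rvec']))[0],np.array(p['tvec'])
def ray(c,u,v,z):
    f,cx,cy,R,t=c; d=R.T@np.array([(u-cx)/f,(v-cy)/f,1]); o=-R.T@t
    return o+d*(z-o[2])/d[2]
def cloud(c,D):
    f,cx,cy,R,t=c; v,u=np.mgrid[:400,:640]
    P=np.stack([(u-cx)/f*D,(v-cy)/f*D,D],-1)-t
    W=P@R; W[D<=0]=np.nan; return W
E
python3 - <<'E'
from h import *
p=cv2.imread("pics/top0.png");D=np.load("top0.npy");c=cam("top");W=cloud(c,D)
hsv=cv2.cvtColor(p,cv2.COLOR_BGR2HSV);H,S,V=[hsv[...,i].astype(int) for i in range(3)]
print("table z",np.nanmedian(W[280:380,300:500,2]))
for n,(u,v),r in [("red",(307,163),14),("bigred",(298,202),16),("purple",(268,115),14),("green",(360,211),14),("blue",(362,115),14),("yellow",(362,164),14),("beaker",(255,156),16),("vase",(305,117),18),("dish",(256,213),16)]:
    w=W[v-r:v+r,u-r:u+r].reshape(-1,3); w=w[np.isfinite(w[:,2])]
    zt=np.percentile(w[w[:,2]>.008][:,2],97); t=w[w[:,2]>zt-.006]
    print(n,"ztop %.3f"%zt,"ctr",t[:,:2].mean(0).round(4),"bbox ctr",((t.max(0)+t.min(0))/2)[:2].round(4),"size",np.ptp(t,0)[:2].round(3),len(t))
for n,(x0,y0,x1,y1),hu in [("blueT",(405,145,490,245),(105,130)),("woodL",(130,140,220,240),(8,25)),("woodS",(190,235,255,310),(8,25))]:
    m=np.zeros((400,640),np.uint8); m[y0:y1,x0:x1]=255*((H>hu[0])&(H<hu[1])&(S>80))[y0:y1,x0:x1]
    k=max(cv2.findContours(m,0,2)[0],key=cv2.contourArea)
    P=np.array([ray(c,*q[0],.025)[:2] for q in k],np.float32)
    (cx,cy),wh,a=cv2.minAreaRect(P); print(n,cx,cy,wh,a)
    w=W[m>0]; rim=w[(w[:,2]>.018)&(w[:,2]<.04)]; print(" rim n",len(rim),"zmax",np.nanmax(w[:,2]),np.nanmin(w[:,2]))
    B=cv2.boxPoints(((cx,cy),wh,a)); e=[B[1]-B[0],B[2]-B[1]]; ex=max(e,key=np.linalg.norm); ex=ex/np.linalg.norm(ex)
    if ex[0]<0: ex=-ex
    l=(rim[:,:2]-[cx,cy])@ex; ey=np.array([-ex[1],ex[0]]); lat=(rim[:,:2]-[cx,cy])@ey
    print(" long axis ang %.4f"%np.arctan2(ex[1],ex[0]),np.histogram(l[abs(lat)<.045],bins=np.arange(-.09,.091,.006)))
ims=[cv2.resize(p[90:310,130:490],None,fx=2.2,fy=2.2,interpolation=cv2.INTER_CUBIC)]
cv2.imwrite("pics/crop1.png",ims[0])
E
```

```text
table z -0.00026382884982065565
red ztop 0.061 ctr [ 0.5548 -0.0009] bbox ctr [ 0.5542 -0.0014] size [0.038 0.036] 211
bigred ztop 0.085 ctr [0.4667 0.0201] bbox ctr [0.4657 0.0212] size [0.054 0.052] 424
purple ztop 0.061 ctr [0.6746 0.0894] bbox ctr [0.6753 0.0894] size [0.04  0.037] 209
green ztop 0.061 ctr [ 0.4457 -0.1179] bbox ctr [ 0.4463 -0.1182] size [0.038 0.036] 226
blue ztop 0.061 ctr [ 0.674  -0.1289] bbox ctr [ 0.6739 -0.1294] size [0.039 0.038] 203
yellow ztop 0.061 ctr [ 0.5527 -0.1244] bbox ctr [ 0.5529 -0.1245] size [0.038 0.039] 214
beaker ztop 0.077 ctr [0.5694 0.1162] bbox ctr [0.5686 0.1152] size [0.053 0.052] 133
vase ztop 0.086 ctr [0.6663 0.0028] bbox ctr [0.6661 0.0031] size [0.022 0.02 ] 85
dish ztop 0.027 ctr [0.4462 0.1193] bbox ctr [0.4464 0.1173] size [0.056 0.057] 138
blueT 0.48658841848373413 -0.32657691836357117 (0.12199082970619202, 0.16135336458683014) 76.62994384765625
 rim n 722 zmax 0.03201034007374615 -0.002320732218916695
 long axis ang -0.2334 (array([ 0, 19, 79,  0,  0,  0,  0,  0,  0,  0,  0,  0, 50, 56,  0,  0,  0,
        0,  0,  0,  0,  
[... 1737 characters left out ...]
0,  0, 28,  5,  3,  5,  5,  6,  4,  5, 31,  6,  6,  4,
        5,  2,  5,  6,  5,  7,  5, 31,  0,  0,  0,  0,  0]), array([-9.00000000e-02, -8.40000000e-02, -7.80000000e-02, -7.20000000e-02,
       -6.60000000e-02, -6.00000000e-02, -5.40000000e-02, -4.80000000e-02,
       -4.20000000e-02, -3.60000000e-02, -3.00000000e-02, -2.40000000e-02,
       -1.80000000e-02, -1.20000000e-02, -6.00000000e-03,  8.32667268e-17,
        6.00000000e-03,  1.20000000e-02,  1.80000000e-02,  2.40000000e-02,
        3.00000000e-02,  3.60000000e-02,  4.20000000e-02,  4.80000000e-02,
        5.40000000e-02,  6.00000000e-02,  6.60000000e-02,  7.20000000e-02,
        7.80000000e-02,  8.40000000e-02,  9.00000000e-02]))
```

View pics/crop1.png

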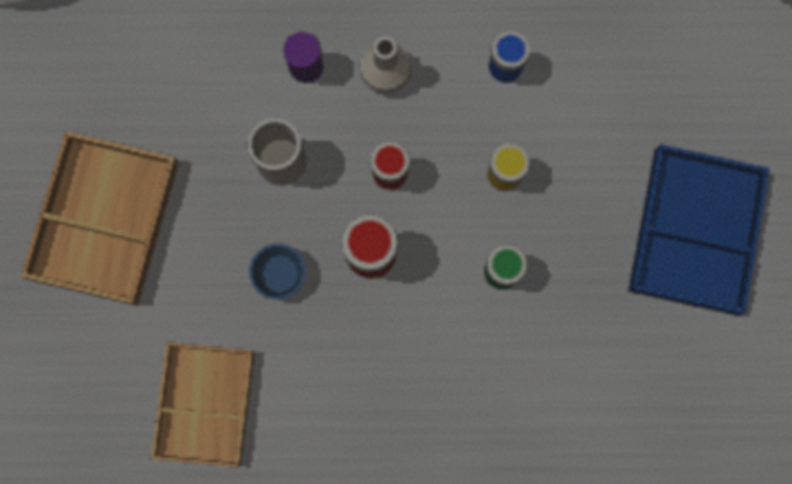

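Things that could be mistaken for the target:
- **Red pot:** the purple pot at (268,115) is ruled out by colour. The big red pot at (298,202) is 85 mm high, so it is too large. The small red pot at (307,163) has its top at about 60 mm, so it is the one.
- **Wooden tray:** the tray at (223,274) measures 116x89 mm, so no. The tray at (176,190) measures 160x122 mm, so yes.

The crop confirms both choices. In both trays the narrow compartment faces the robot (the divider is at about -12 mm).

```bash
cat >> h.py <<'E'
from scipy.spatial.transform import Rotation as Rn
YAW=1.33
def go(*pts,yaw=YAW):
    s=env.state();R0=Rn.from_quat(s['ee_rot']);p0=np.array(s['ee_pos'])
    Rt=Rn.from_matrix([[np.cos(yaw),np.sin(yaw),0],[np.sin(yaw),-np.cos(yaw),0],[0,0,-1]])
    print("t %.2f"%s['clock'],p0.round(4),"w %.4f"%s['gripper_width'],"F",np.round(s['ft_force'],1))
    print("rot",(R0.inv()*Rt).as_rotvec().round(4))
    for p in pts: print(p,"->",(R0.inv().apply(np.array(p)-p0)*1000).round(1))
E
python3 -c "
from h import *
go((.554,-.001,.2),(.554,-.001,.02))"
```

```text
t 0.10 [ 0.1939 -0.5937  0.2305] w 0.0853 F [-0.6  0.2  0.5]
rot [-1.5000e-03 -8.0000e-04 -1.0142e+00]
(0.554, -0.001, 0.2) -> [ 526.4 -451.5   31.2]
(0.554, -0.001, 0.02) -> [ 526.4 -451.2  211.2]
```

>>> {"api": "apply_moves", "payload": {"targets": [0.5,526,-451,31,-0.0015,-0.0008,-1.014,0.5,526,-451,31,-0.0015,-0.0008,-1.014,0.5,526,-451,31,-0.0015,-0.0008,-1.014,0.5,526,-451,31,-0.0015,-0.0008,-1.014,0.5,526,-451,31,-0.0015,-0.0008,-1.014,0.5,526,-451,31,-0.0015,-0.0008,-1.014,0.5,526,-451,31,-0.0015,-0.0008,-1.014,0.5,526,-451,31,-0.0015,-0.0008,-1.014,0.5,526,-451,31,-0.0015,-0.0008,-1.014,0.5,526,-451,31,-0.0015,-0.0008,-1.014,0.5,526,-451,31,-0.0015,-0.0008,-1.014,0.5,526,-451,31,-0.0015,-0.0008,-1.014], "force": 40}}

```text
clock: 1.6
ee_pos: [0.5552, 0.0039, 0.2]
ee_rot: [0.785, 0.62, 0.001, -0.0]
ft_force: [-1.4, -0.2, -0.6]
gripper_width: 0.0638
grip_force: 0.0
```

```bash
python3 -c "
from h import *
go((.554,-.001,.2),(.554,-.001,.02))
p,d=env.snapshot('wrist');cv2.imwrite('pics/w1.png',p)
c=cam('wrist');W=cloud(c,d)
hsv=cv2.cvtColor(p,cv2.COLOR_BGR2HSV);m=((hsv[...,1]>120)&((hsv[...,0]<8)|(hsv[...,0]>172))).astype(np.uint8)
n,l,st,ce=cv2.connectedComponentsWithStats(m)
for i in range(1,n):
  if st[i,4]>100: print(ce[i],st[i,4],ray(c,*ce[i],.058).round(4),np.nanmean(W[l==i],0).round(4))
"
```

```text
t 1.60 [0.5552 0.0039 0.2   ] w 0.0638 F [-1.4 -0.2 -0.6]
rot [ 0.0005 -0.0021  0.0076]
(0.554, -0.001, 0.2) -> [-5.1 -0.1 -0.1]
(0.554, -0.001, 0.02) -> [ -5.5  -0.2 179.9]
[238.32936508 171.42328042] 756 [0.4924 0.0328 0.058 ] [0.4863 0.0292 0.036 ]
[318.28877005 167.84491979] 187 [0.5602 0.0197 0.058 ] [0.5586 0.0131 0.0258]
[207.02849873 202.41882952] 1965 [0.4567 0.0124 0.058 ] [0.4665 0.018  0.082 ]
[318.43589744 194.60839161] 858 [ 0.5548 -0.0037  0.058 ] [ 0.5548 -0.0034  0.0591]
```

>>> {"api": "apply_moves", "payload": {"targets": [0.5,-1,1,60,0,0,0,0.5,-1,1,120,0,0,0,0.5,-1,1,160,0,0,0,0.5,-1,1,180,0,0,0,0.5,-1,1,180,0,0,0,-0.4,-1,1,180,0,0,0,-0.4,-1,1,180,0,0,0,-0.4,-1,1,180,0,0,0,-0.4,-1,1,180,0,0,0], "force": 40}}

```text
clock: 2.78
ee_pos: [0.5551, -0.004, 0.0214]
ee_rot: [0.787, 0.617, -0.0, 0.001]
ft_force: [-1.0, -2.6, 8.1]
gripper_width: 0.0391
grip_force: 40.4
```

```bash
python3 -c "
from h import *
go((.555,-.002,.02),(.555,-.002,.18),(.4486,-.2919,.18),(.4486,-.2919,.026))"
```

```text
t 2.77 [ 0.5551 -0.004   0.0214] w 0.0391 F [-1.  -2.6  8.1]
rot [ 0.0023  0.0019 -0.0006]
(0.555, -0.002, 0.02) -> [ 1.9 -0.6  1.4]
(0.555, -0.002, 0.18) -> [   1.6   -0.2 -158.6]
(0.4486, -0.2919, 0.18) -> [-305.3  -34.3 -158.1]
(0.4486, -0.2919, 0.026) -> [-305.   -34.6   -4.1]
```

>>> {"api": "apply_moves", "payload": {"targets": [-0.4,0,0,-60,0,0,0,-0.4,0,0,-120,0,0,0,-0.4,-60,-7,-140,0,0,0,-0.4,-120,-14,-140,0,0,0,-0.4,-180,-20,-140,0,0,0,-0.4,-240,-27,-140,0,0,0,-0.4,-290,-32,-140,0,0,0,-0.4,-307,-34,-130,0,0,0,-0.4,-307,-34,-100,0,0,0,-0.4,-307,-34,-60,0,0,0,-0.4,-307,-34,-30,0,0,0,-0.4,-307,-34,-30,0,0,0]}}

```text
clock: 4.28
ee_pos: [0.4476, -0.2918, 0.049]
ee_rot: [0.786, 0.618, -0.001, -0.001]
ft_force: [-0.7, -0.9, -0.8]
gripper_width: 0.0391
grip_force: 40.7
```

```bash
python3 -c "
from h import *
go((.4486,-.2919,.027))
p,d=env.snapshot('top');cv2.imwrite('pics/t2.png',cv2.resize(p[130:260,380:510],None,fx=4,fy=4))"
```

```text
t 4.28 [ 0.4476 -0.2918  0.049 ] w 0.0391 F [-0.7 -0.9 -0.8]
rot [-0.003  -0.0005  0.0015]
(0.4486, -0.2919, 0.027) -> [ 0.1  1.1 22. ]
```

View pics/t2.png

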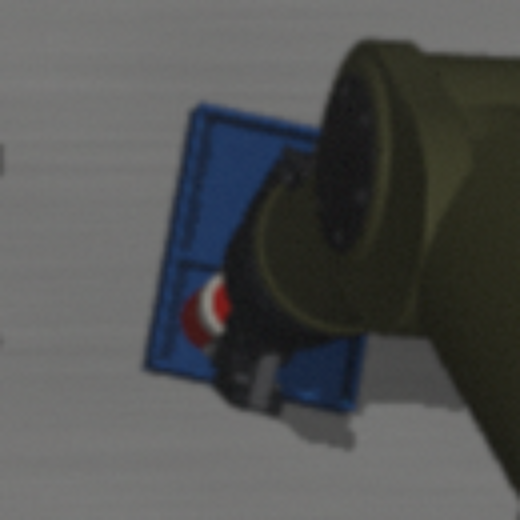

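The red pot is held over the narrow compartment (crop about (215,305)), between the near wall and the divider. Next I lower it and release.

>>> {"api": "apply_moves", "payload": {"targets": [-0.4,0,1,15,0,0,0,-0.4,0,1,23,0,0,0,-0.4,0,1,23,0,0,0,0.3,0,1,23,0,0,0,0.3,0,1,23,0,0,0,0.3,0,1,23,0,0,0,0.3,0,1,-30,0,0,0,0.3,0,1,-90,0,0,0,0.3,0,1,-120,0,0,0,0.3,0,1,-120,0,0,0]}}

```text
clock: 5.58
ee_pos: [0.4507, -0.2941, 0.1733]
ee_rot: [0.787, 0.617, 0.0, 0.003]
ft_force: [-0.4, 0.3, -0.5]
gripper_width: 0.0558
grip_force: 0.0
```

```bash
python3 -c "
from h import *
go((.446,-.118,.17),(.446,-.118,.021))"
```

```text
t 5.58 [ 0.4507 -0.2941  0.1733] w 0.0558 F [-0.4  0.3 -0.5]
rot [ 0.0057  0.0033 -0.0006]
(0.446, -0.118, 0.17) -> [169.9 -46.7   2.5]
(0.446, -0.118, 0.021) -> [170.4 -47.5 151.5]
```

>>> {"api": "apply_moves", "payload": {"targets": [0.5,60,-16,0,0,0,0,0.5,120,-32,0,0,0,0,0.5,167,-45,20,0,0,0,0.5,167,-45,60,0,0,0,0.5,167,-45,110,0,0,0,0.5,167,-45,149,0,0,0,0.5,167,-45,149,0,0,0,-0.4,167,-45,149,0,0,0,-0.4,167,-45,149,0,0,0,-0.4,167,-45,149,0,0,0,-0.4,167,-45,149,0,0,0]}}

```text
clock: 6.95
ee_pos: [0.4464, -0.1213, 0.0226]
ee_rot: [0.787, 0.617, 0.0, 0.002]
ft_force: [-0.9, -0.0, 7.3]
gripper_width: 0.039
grip_force: 40.5
```

```bash
python3 -c "
from h import *
go((.446,-.119,.021),(.437,-.3405,.16),(.437,-.3405,.027))"
```

```text
t 6.95 [ 0.4464 -0.1213  0.0226] w 0.0390 F [-0.9 -0.   7.3]
rot [ 0.0033  0.0017 -0.0007]
(0.446, -0.119, 0.021) -> [ 2.1 -1.   1.6]
(0.437, -0.3405, 0.16) -> [-215.4   43.7 -136.9]
(0.437, -0.3405, 0.027) -> [-215.1   43.3   -3.9]
```

>>> {"api": "apply_moves", "payload": {"targets": [-0.4,0,0,-60,0,0,0,-0.4,-10,2,-115,0,0,0,-0.4,-70,14,-125,0,0,0,-0.4,-130,26,-125,0,0,0,-0.4,-190,38,-125,0,0,0,-0.4,-217,44,-120,0,0,0,-0.4,-217,44,-80,0,0,0,-0.4,-217,44,-40,0,0,0,-0.4,-217,44,-15,0,0,0,-0.4,-217,44,-6,0,0,0,-0.4,-217,44,-6,0,0,0]}}

```text
clock: 8.32
ee_pos: [0.4366, -0.3422, 0.0283]
ee_rot: [0.787, 0.617, -0.0, 0.001]
ft_force: [0.3, -0.2, -0.4]
gripper_width: 0.039
grip_force: 41.9
```

>>> {"api": "apply_moves", "payload": {"targets": [0.3,0,0,0,0,0,0,0.3,0,0,0,0,0,0,0.3,0,0,0,0,0,0,0.3,0,0,-40,0,0,0,0.3,0,0,-100,0,0,0,0.3,0,0,-143,0,0,0,0.3,0,0,-143,0,0,0,0.3,0,0,-143,0,0,0]}}

```text
clock: 9.32
ee_pos: [0.436, -0.3419, 0.1703]
ee_rot: [0.787, 0.617, -0.001, 0.001]
ft_force: [-0.2, -1.0, 0.2]
gripper_width: 0.0553
grip_force: 0.0
```

```bash
python3 -c "
from h import *
go((.666,.002,.18),(.666,.002,.052))"
```

```text
t 9.32 [ 0.436  -0.3419  0.1703] w 0.0553 F [-0.2 -1.   0.2]
rot [ 0.0002  0.0016 -0.0006]
(0.666, 0.002, 0.18) -> [388.9 141.1 -10.3]
(0.666, 0.002, 0.052) -> [389.1 141.1 117.7]
```

>>> {"api": "apply_moves", "payload": {"targets": [0.1,389,141,-20,0,0,0,0.1,389,141,-20,0,0,0,0.1,389,141,-20,0,0,0,0.1,389,141,-20,0,0,0,0.1,389,141,-20,0,0,0,0.1,389,141,-20,0,0,0,0.1,389,141,-20,0,0,0,0.1,389,141,-20,0,0,0,0.1,389,141,-20,0,0,0,0.1,389,141,-20,0,0,0]}}

```text
clock: 10.58
ee_pos: [0.6656, 0.0003, 0.1896]
ee_rot: [0.788, 0.616, -0.001, 0.001]
ft_force: [0.1, -0.4, -0.7]
gripper_width: 0.0471
grip_force: 0.0
```

```bash
python3 -c "
from h import *
c=cam('wrist');p,d=env.snapshot('wrist');cv2.imwrite('pics/w3.png',p)
W=cloud(c,d)
m=(W[...,2]>.079)&(W[...,2]<.095)&(abs(W[...,0]-.666)<.03)&(abs(W[...,1])<.03)
t=W[m];print('vase top',len(t),t.mean(0),(t.max(0)+t.min(0))/2,np.ptp(t,0))
go((.666,.002,.052))
p,d=env.snapshot('top');c=cam('top');W=cloud(c,d);cv2.imwrite('pics/t3.png',p)
u=np.array([np.cos(-.2334),np.sin(-.2334)]);v=np.array([-u[1],u[0]])
q=W[...,:2]-[.4866,-.3266];X=q@u;Y=q@v
m=(abs(X)<.075)&(abs(Y)<.055)&(W[...,2]>.05)
n,l,st,ce=cv2.connectedComponentsWithStats(m.astype(np.uint8))
for i in range(1,n):
  k=l==i;print(k.sum(),X[k].mean(),Y[k].mean(),np.percentile(W[k][:,2],[50,95]))
"
```

```text
vase top 747 [0.66811571 0.00386871 0.08490573] [0.6678588  0.00327994 0.08336138] [0.02349264 0.02365778 0.00804283]
t 10.62 [6.658e-01 3.000e-04 1.899e-01] w 0.0468 F [ 0.1 -0.2  0.3]
rot [ 0.0002  0.0025 -0.0025]
(0.666, 0.002, 0.052) -> [  2.   -0.2 137.9]
```

View pics/w3.png

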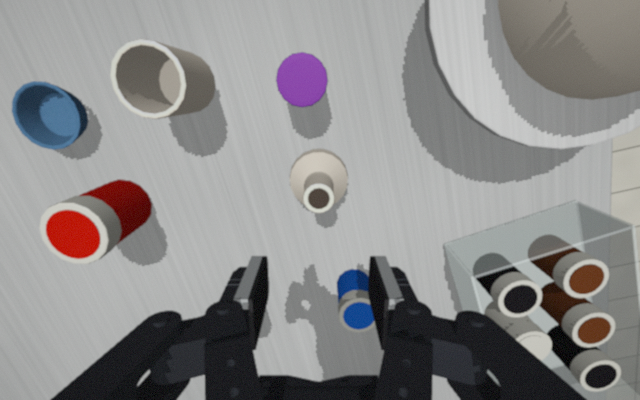

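The wrist view shows the vase mouth at (318,197), on the finger midline at x≈317. The purple pot at (302,80) is clear of the fingers.

>>> {"api": "apply_moves", "payload": {"targets": [0.1,3,0.5,50,0,0,0,0.1,3,0.5,90,0,0,0,0.1,3,0.5,120,0,0,0,0.1,3,0.5,138,0,0,0,0.1,3,0.5,138,0,0,0,-0.6,3,0.5,138,0,0,0,-0.6,3,0.5,138,0,0,0,-0.6,3,0.5,138,0,0,0,-0.6,3,0.5,138,0,0,0,-0.6,3,0.5,138,0,0,0], "force": 40}}

```text
clock: 11.92
ee_pos: [0.6685, 0.005, 0.0538]
ee_rot: [0.787, 0.617, 0.001, 0.002]
ft_force: [-0.1, 0.1, 5.4]
gripper_width: 0.0223
grip_force: 40.8
```

```bash
python3 -c "
from h import *
go((.667,.003,.18),(.5177,-.334,.2),(.5177,-.334,.06))
p=cv2.imread('pics/t3.png');cv2.imwrite('pics/t3c.png',cv2.resize(p[60:260,250:510],None,fx=2.5,fy=2.5))"
```

```text
t 11.93 [0.6685 0.005  0.0538] w 0.0223 F [-0.1  0.1  5.4]
rot [ 0.0033  0.0008 -0.0003]
(0.667, 0.003, 0.18) -> [  -2.4   -0.5 -126.2]
(0.5177, -0.334, 0.2) -> [-365.3  -65.  -146.1]
(0.5177, -0.334, 0.06) -> [-365.2  -65.4   -6.1]
```

View pics/t3c.png

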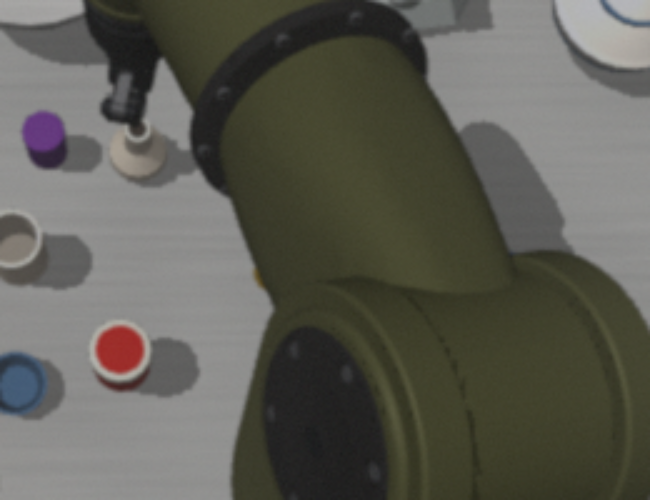

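The arm hides the tray in that view, but the vase can be seen standing and aligned, and the grip reads 22 mm at 41 N. Next I lift and carry it.

>>> {"api": "apply_moves", "payload": {"targets": [-0.6,0,0,-30,0,0,0,-0.6,0,0,-75,0,0,0,-0.6,0,0,-120,0,0,0,-0.6,-40,-7,-135,0,0,0,-0.6,-90,-16,-135,0,0,0,-0.6,-140,-25,-135,0,0,0,-0.6,-190,-34,-135,0,0,0,-0.6,-240,-43,-135,0,0,0,-0.6,-290,-52,-135,0,0,0,-0.6,-335,-60,-135,0,0,0,-0.6,-365,-65,-135,0,0,0,-0.6,-365,-65,-135,0,0,0]}}

```text
clock: 13.42
ee_pos: [0.5152, -0.3373, 0.1874]
ee_rot: [0.789, 0.615, -0.001, 0.001]
ft_force: [0.5, 0.2, -1.6]
gripper_width: 0.022
grip_force: 40.2
```

```bash
python3 -c "
from h import *
c=cam('wrist');p,d=env.snapshot('wrist');cv2.imwrite('pics/w4.png',p)
go((.5177,-.334,.065),(.5177,-.334,.059))
W=cloud(c,d)
u=np.array([np.cos(-.2334),np.sin(-.2334)]);v=np.array([-u[1],u[0]])
q=W[...,:2]-[.4866,-.3266];X=q@u;Y=q@v
m=(abs(X)<.075)&(abs(Y)<.055)&(W[...,2]>.05)&(W[...,2]<.075)
n,l,st,ce=cv2.connectedComponentsWithStats(m.astype(np.uint8))
for i in range(1,n):
  k=l==i
  if k.sum()>100:print(k.sum(),ce[i],X[k].mean(),Y[k].mean(),np.percentile(W[k][:,2],[50,95]))
"
```

```text
t 13.47 [ 0.5165 -0.3349  0.1876] w 0.0222 F [ 0.3  1.1 -1. ]
rot [ 0.0004  0.0013 -0.0027]
(0.5177, -0.334, 0.065) -> [  1.3   0.9 122.6]
(0.5177, -0.334, 0.059) -> [  1.3   0.9 128.6]
2040 [226.68431373 156.98627451] -0.04119617535691504 0.02826294985043612 [0.06405722 0.06526284]
1798 [231.8948832  215.29143493] -0.04178671857137914 -0.02145947595966477 [0.06402456 0.0652759 ]
```

View pics/w4.png

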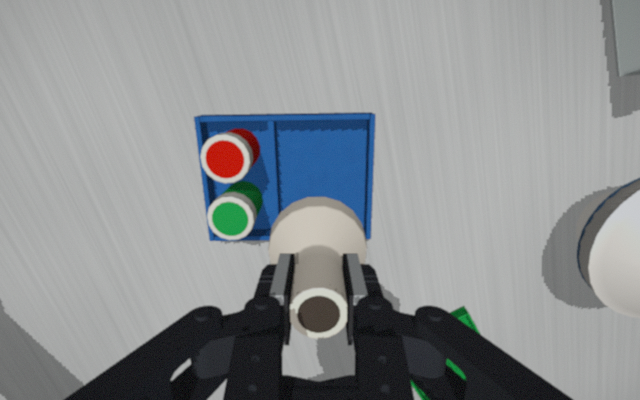

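Both pots stand in the narrow compartment, at pixels (227,157) and (232,215), with tops at about 64 mm, so they rest on the floor. Next I lower the vase.

>>> {"api": "apply_moves", "payload": {"targets": [-0.6,1,1,40,0,0,0,-0.6,1,1,80,0,0,0,-0.6,1,1,105,0,0,0,-0.6,1,1,118,0,0,0,-0.6,1,1,122,0,0,0,-0.6,1,1,125,0,0,0,-0.6,1,1,127,0,0,0,-0.6,1,1,129,0,0,0,-0.6,1,1,129,0,0,0,-0.6,1,1,129,0,0,0]}}

```text
clock: 14.72
ee_pos: [0.5186, -0.3334, 0.059]
ee_rot: [0.787, 0.617, -0.0, 0.001]
ft_force: [0.3, -0.3, -0.4]
gripper_width: 0.0224
grip_force: 40.3
```

>>> {"api": "apply_moves", "payload": {"targets": [-0.6,0,0,1,0,0,0,0.0,0,0,1,0,0,0,0.0,0,0,1,0,0,0,0.0,0,0,1,0,0,0,0.0,0,0,-10,0,0,0,0.0,0,0,-40,0,0,0,0.0,0,0,-90,0,0,0,0.0,0,0,-125,0,0,0,0.0,0,0,-125,0,0,0]}}

```text
clock: 15.85
ee_pos: [0.5202, -0.3335, 0.1877]
ee_rot: [0.787, 0.617, 0.001, 0.004]
ft_force: [0.1, -0.1, -0.0]
gripper_width: 0.0426
grip_force: 0.0
```

```bash
python3 -c "
from h import *
c=cam('wrist');p,d=env.snapshot('wrist')
go((.674,-.1295,.185),(.674,-.1295,.021))
W=cloud(c,d)
u=np.array([np.cos(-.2334),np.sin(-.2334)]);v=np.array([-u[1],u[0]])
q=W[...,:2]-[.4866,-.3266];X=q@u;Y=q@v
m=(abs(X)<.075)&(abs(Y)<.055)&(W[...,2]>.08)&(W[...,2]<.098)&(X>-.01)
print(m.sum(),X[m].mean(),Y[m].mean(),np.percentile(W[m][:,2],[50,95]))
"
```

```text
t 15.90 [ 0.5191 -0.3334  0.1856] w 0.0426 F [ 0.4 -0.3 -1. ]
rot [ 0.0037  0.0024 -0.0003]
(0.674, -0.1295, 0.185) -> [234.9 101.8   0.4]
(0.674, -0.1295, 0.021) -> [235.4 101.1 164.4]
817 0.033320498570143534 0.00022951498017344032 [0.09004671 0.09117092]
```

>>> {"api": "apply_moves", "payload": {"targets": [0.5,50,22,0,0,0,0,0.5,105,46,0,0,0,0,0.5,160,70,0,0,0,0,0.5,215,94,0,0,0,0,0.5,235,103,20,0,0,0,0.5,235,103,70,0,0,0,0.5,235,103,120,0,0,0,0.5,235,103,163,0,0,0,0.5,235,103,163,0,0,0]}}

```text
clock: 17.02
ee_pos: [0.6712, -0.1296, 0.0159]
ee_rot: [0.787, 0.617, -0.003, -0.002]
ft_force: [-0.8, 0.2, 0.1]
gripper_width: 0.0642
grip_force: 0.0
```

>>> {"api": "apply_moves", "payload": {"targets": [-0.4,0,0,0,0,0,0,-0.4,0,0,0,0,0,0,-0.4,0,0,0,0,0,0,-0.4,0,0,0,0,0,0]}}

```text
clock: 17.52
ee_pos: [0.6758, -0.1299, 0.0225]
ee_rot: [0.787, 0.617, 0.001, 0.002]
ft_force: [-0.6, 0.1, 6.8]
gripper_width: 0.0395
grip_force: 40.7
```

```bash
python3 -c "
from h import *
go((.4622,.3119,.18),(.4622,.3119,.027))"
```

```text
t 17.52 [ 0.6758 -0.1299  0.0225] w 0.0395 F [-0.6  0.1  6.8]
rot [ 0.0039  0.0012 -0.0005]
(0.4622, 0.3119, 0.18) -> [ 377.8 -312.4 -159.1]
(0.4622, 0.3119, 0.027) -> [ 377.9 -313.    -6.1]
```

>>> {"api": "apply_moves", "payload": {"targets": [-0.4,0,0,-60,0,0,0,-0.4,0,0,-120,0,0,0,-0.4,40,-33,-155,0,0,0,-0.4,85,-70,-155,0,0,0,-0.4,130,-107,-155,0,0,0,-0.4,175,-144,-155,0,0,0,-0.4,220,-181,-155,0,0,0,-0.4,265,-218,-155,0,0,0,-0.4,310,-255,-155,0,0,0,-0.4,350,-289,-155,0,0,0,-0.4,378,-312,-150,0,0,0,-0.4,378,-312,-110,0,0,0]}}

```text
clock: 19.02
ee_pos: [0.4611, 0.3173, 0.1324]
ee_rot: [0.785, 0.619, 0.004, 0.0]
ft_force: [1.8, -0.8, -1.2]
gripper_width: 0.0394
grip_force: 40.7
```

>>> {"api": "apply_moves", "payload": {"targets": [-0.4,0,0,0,0,0,0]}}

```text
clock: 19.15
ee_pos: [0.4604, 0.3107, 0.1282]
ee_rot: [0.787, 0.617, -0.003, 0.001]
ft_force: [0.0, -0.8, -0.8]
gripper_width: 0.039
grip_force: 40.7
```

```bash
python3 -c "
from h import *
c=cam('wrist');p,d=env.snapshot('wrist');cv2.imwrite('pics/w5.png',p)
go((.4622,.3119,.04),(.4622,.3119,.027))"
```

```text
t 19.20 [0.4615 0.3112 0.1296] w 0.0393 F [ 0.5  0.  -0.5]
rot [-0.0002  0.0033 -0.0001]
(0.4622, 0.3119, 0.04) -> [ 1.2  0.6 89.6]
(0.4622, 0.3119, 0.027) -> [  1.2   0.6 102.6]
```

View pics/w5.png

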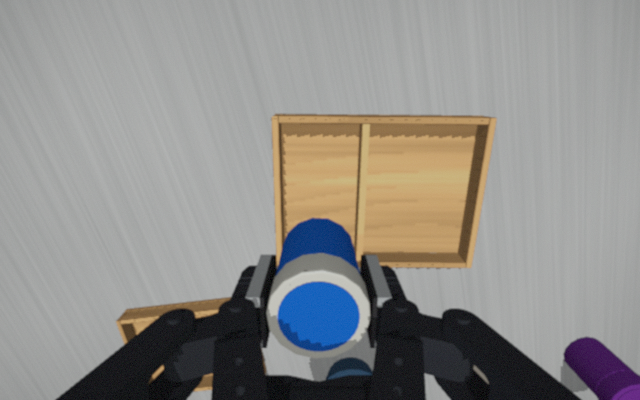

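The blue pot (318,300) is centred between the near wall (280) and the divider (362) of the chosen tray. Next I lower and release.

>>> {"api": "apply_moves", "payload": {"targets": [-0.4,1,0,40,0,0,0,-0.4,1,0,80,0,0,0,-0.4,1,0,98,0,0,0,-0.4,1,0,103,0,0,0,-0.4,1,0,103,0,0,0,0.3,1,0,103,0,0,0,0.3,1,0,103,0,0,0,0.3,1,0,103,0,0,0,0.3,1,0,60,0,0,0,0.3,1,0,0,0,0,0,0.3,1,0,-50,0,0,0,0.3,1,0,-50,0,0,0]}}

```text
clock: 20.7
ee_pos: [0.4635, 0.3148, 0.1838]
ee_rot: [0.787, 0.617, 0.004, 0.001]
ft_force: [-0.3, 0.5, -0.6]
gripper_width: 0.0555
grip_force: 0.0
```

```bash
python3 -c "
from h import *
go((.5695,.1155,.19))
c=cam('wrist');p,d=env.snapshot('wrist')
W=cloud(c,d)
u=np.array([np.cos(-.2488),np.sin(-.2488)]);v=np.array([-u[1],u[0]])
q=W[...,:2]-[.5058,.3008];X=q@u;Y=q@v
m=(abs(X)<.075)&(abs(Y)<.055)&(W[...,2]>.055)&(W[...,2]<.08)
print(m.sum(),X[m].mean(),Y[m].mean(),np.percentile(W[m][:,2],[50,95]))
"
```

```text
t 20.70 [0.4635 0.3148 0.1838] w 0.0555 F [-0.3  0.5 -0.6]
rot [ 0.0059 -0.0043 -0.0004]
(0.5695, 0.1155, 0.19) -> [-168.2  150.5   -6. ]
1805 -0.04323296952486101 0.003599426232931919 [0.06408595 0.06523629]
```

>>> {"api": "apply_moves", "payload": {"targets": [0.75,-55,50,-10,0,0,0,0.75,-100,92,-10,0,0,0,0.75,-140,129,-10,0,0,0,0.75,-165,152,-10,0,0,0,0.75,-165,152,-10,0,0,0,0.75,-165,152,-10,0,0,0]}}

```text
clock: 21.5
ee_pos: [0.5694, 0.1172, 0.189]
ee_rot: [0.787, 0.617, -0.001, -0.0]
ft_force: [-0.3, 1.0, -0.3]
gripper_width: 0.0747
grip_force: 0.0
```

```bash
python3 -c "
from h import *
c=cam('wrist');p,d=env.snapshot('wrist')
W=cloud(c,d)
m=(W[...,2]>.07)&(W[...,2]<.082)&(abs(W[...,0]-.569)<.035)&(abs(W[...,1]-.116)<.035)
t=W[m];print(len(t),t.mean(0),(t.max(0)+t.min(0))/2,np.ptp(t,0))
b=((t.max(0)+t.min(0))/2)
go((b[0],b[1],.036))
"
```

```text
1124 [0.57002885 0.11605606 0.07508116] [0.57000876 0.11597084 0.07421002] [0.05300521 0.05314532 0.0083657 ]
t 21.55 [0.5693 0.1179 0.1894] w 0.0749 F [0.  0.3 0.1]
rot [-0.0009  0.0012  0.0018]
(np.float64(0.570008763488631), np.float64(0.11597084477125999), 0.036) -> [ -1.5   1.3 153.4]
```

>>> {"api": "apply_moves", "payload": {"targets": [0.75,-1.5,1,50,0,0,0,0.75,-1.5,1,95,0,0,0,0.75,-1.5,1,130,0,0,0,0.75,-1.5,1,150,0,0,0,0.75,-1.5,1,154,0,0,0,0.75,-1.5,1,154,0,0,0,0.1,-1.5,1,154,0,0,0,0.1,-1.5,1,154,0,0,0,0.1,-1.5,1,154,0,0,0,0.1,-1.5,1,154,0,0,0], "force": 40}}

```text
clock: 22.8
ee_pos: [0.5713, 0.1152, 0.0375]
ee_rot: [0.787, 0.617, 0.001, 0.001]
ft_force: [-2.8, 0.7, 5.7]
gripper_width: 0.0541
grip_force: 41.8
```

```bash
python3 -c "
from h import *
go((.5368,.2929,.17),(.5368,.2929,.05))
"
```

```text
t 22.80 [0.5713 0.1152 0.0375] w 0.0541 F [-2.8  0.7  5.7]
rot [0.0023 0.0004 0.0001]
(0.5368, 0.2929, 0.17) -> [ 164.3  -75.5 -132.7]
(0.5368, 0.2929, 0.05) -> [164.4 -75.8 -12.7]
```

>>> {"api": "apply_moves", "payload": {"targets": [0.1,0,0,-30,0,0,0,0.1,0,0,-75,0,0,0,0.1,0,0,-110,0,0,0,0.1,40,-18,-120,0,0,0,0.1,85,-39,-120,0,0,0,0.1,130,-60,-120,0,0,0,0.1,164,-75,-120,0,0,0,0.1,164,-75,-120,0,0,0,0.1,164,-75,-80,0,0,0,0.1,164,-75,-45,0,0,0,0.1,164,-75,-25,0,0,0,0.1,164,-75,-25,0,0,0]}}

```text
clock: 24.3
ee_pos: [0.5369, 0.29, 0.0596]
ee_rot: [0.787, 0.617, -0.002, 0.001]
ft_force: [-1.2, 0.1, -1.7]
gripper_width: 0.0537
grip_force: 42.9
```

```bash
python3 -c "
from h import *
go((.5368,.2929,.0425))
p,d=env.snapshot('scene');cv2.imwrite('pics/s6.png',cv2.resize(p[60:240,230:490],None,fx=3,fy=3))"
```

```text
t 24.30 [0.5369 0.29   0.0596] w 0.0537 F [-1.2  0.1 -1.7]
rot [-0.0009  0.004  -0.0013]
(0.5368, 0.2929, 0.0425) -> [ 2.9 -0.7 17.1]
```

View pics/s6.png

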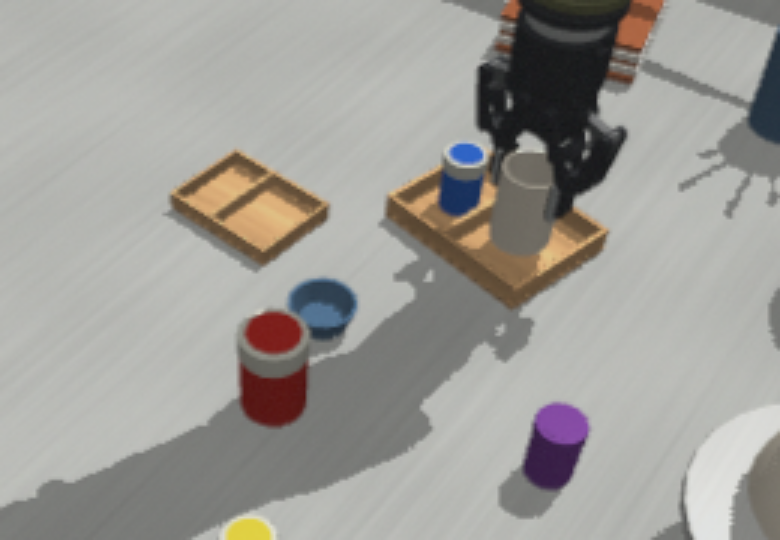

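The beaker (525,205) hangs upright over the wide compartment, with the blue pot standing at (462,180). Next I set it down.

>>> {"api": "apply_moves", "payload": {"targets": [0.1,1,0,8,0,0,0,0.1,1,0,13,0,0,0,0.1,1,0,16,0,0,0,0.1,1,0,18,0,0,0,0.1,1,0,19,0,0,0,0.1,1,0,19,0,0,0,0.1,1,0,19,0,0,0]}}

```text
clock: 25.22
ee_pos: [0.5375, 0.2928, 0.0426]
ee_rot: [0.787, 0.617, -0.0, 0.001]
ft_force: [-2.4, -2.1, 6.3]
gripper_width: 0.0541
grip_force: 43.4
```

Contact is about 7 N, which is gentle. Next I release and retreat.

>>> {"api": "apply_moves", "payload": {"targets": [0.45,0,0,0,0,0,0,0.45,0,0,0,0,0,0,0.45,0,0,0,0,0,0,0.45,0,0,-10,0,0,0,0.45,0,0,-40,0,0,0,0.45,0,0,-90,0,0,0,0.45,0,0,-145,0,0,0,0.45,0,0,-200,0,0,0,0.45,0,0,-200,0,0,0,0.45,0,0,-200,0,0,0,0.45,0,0,-200,0,0,0]}}

```text
clock: 26.6
ee_pos: [0.5369, 0.2924, 0.2406]
ee_rot: [0.787, 0.617, -0.001, 0.001]
ft_force: [0.4, -0.9, -0.1]
gripper_width: 0.0623
grip_force: 0.0
```

```bash
python3 -c "
from h import *
go((.5,.1,.3))
for n in ('wrist','top','scene'):
  c=cam(n);p,d=env.snapshot(n);W=cloud(c,d);print(n)
  cv2.imwrite(f'pics/f_{n}.png',p)
  for nm,o,a,z0 in (('wood',(.5058,.3008),-.2488,.055),('blue',(.4866,-.3266),-.2334,.055)):
    u=np.array([np.cos(a),np.sin(a)]);v=np.array([-u[1],u[0]])
    q=W[...,:2]-o;X=q@u;Y=q@v
    m=(abs(X)<.075)&(abs(Y)<.055)&(W[...,2]>z0)&(W[...,2]<.11)
    k,l,st,ce=cv2.connectedComponentsWithStats(m.astype(np.uint8))
    for i in range(1,k):
      j=l==i
      if j.sum()>60:
        t=np.percentile(W[j][:,2],97);j&=W[...,2]>t-.006;print(nm,j.sum(),X[j].mean().round(4),Y[j].mean().round(4),'top',t.round(4))
  for nm,g in (('yellow',(.5527,-.1244,.055)),('dish',(.4462,.1193,.02))):
    m=(abs(W[...,0]-g[0])<.045)&(abs(W[...,1]-g[1])<.045)&(W[...,2]>g[2])
    if m.sum()>20:print(nm,m.sum(),W[m].mean(0).round(4))
"
```

```text
t 26.60 [0.5369 0.2924 0.2406] w 0.0623 F [ 0.4 -0.9 -0.1]
rot [-0.0007  0.0031 -0.0002]
(0.5, 0.1, 0.3) -> [-195.8   10.   -58.8]
wrist
wood 778 0.0339 0.0007 top 0.0819
wood 1281 -0.0425 0.003 top 0.0655
dish 533 [0.4456 0.1143 0.0238]
top
blue 84 0.0312 -0.0007 top 0.0917
blue 222 -0.0443 0.0274 top 0.0664
blue 200 -0.0456 -0.0233 top 0.0673
yellow 223 [ 0.5522 -0.1241  0.0581]
dish 3909 [0.4268 0.1293 0.713 ]
scene
wood 120 -0.0423 -0.0019 top 0.0637
wood 121 0.0352 -0.0036 top 0.0792
blue 329 -0.0418 0.0249 top 0.0642
blue 352 -0.0424 -0.0255 top 0.0642
blue 159 0.0337 -0.0027 top 0.0897
yellow 254 [ 0.553  -0.1269  0.057 ]
dish 86 [0.4448 0.1197 0.0223]
```

View pics/f_scene.png

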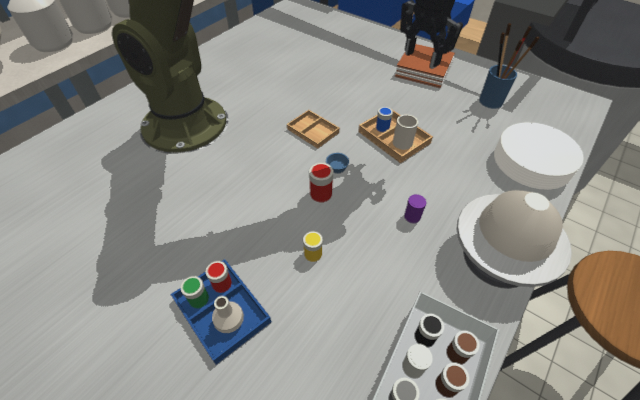

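All five pieces stand upright in the right compartments: blue tray at about (220,300), wooden tray at about (395,132). The yellow pot (313,245) and the dish (337,162) have not moved.

```bash
python3 -c "
from bench import env
print(env.job_done())"
```

```text
the job is handed in; nothing more can be done
None
```

Both kits are made up and the job is handed in at about 27 s; the final camera check showed all five pieces upright on the tray floors in their compartments, and the yellow pot and dish where they started. The hand-in returned no verdict.

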